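# Balance and close a centrifuge rotor

## Task

Three samples already stand in the centrifuge rotor. Balance it: take the three loose containers from the bench and set each one upright, right down in the empty well directly across the rotor from its twin of the same kind and size, leaving the loaded samples in their wells; lower things in, do not drop them. When all three pairs are loaded, put the clear lid over them so that its rim sits level on the ledge all round.

Things in the scene. Friction and masses are not known exactly. Their poses are not given: they have to be found in the camera images.
- rotor: fixed grey metal centrifuge rotor 160 mm wide; origin on its axis at bench level. Deck 144 mm wide, bevelled, 48 mm above bench; centre bolt 16 mm wide, 7 mm above deck. Six upright wells on a circle of radius 52 mm, 60 deg apart, one on +x: bore 24 mm, bevelled mouth 31 mm, flat floor 30 mm above bench. Round the deck a ledge 40 mm above bench seats the lid. Every other well is loaded.
- short_vial: small clear serum vial with a grey-blue stopper, 17 mm wide and 39 mm tall (plain cylinder 35 mm high for the fingers); stands upright and loose near the middle of the bench's front part, between rotor and lid; about 20 g; origin at the centre of its underside, z up
- tall_vial: larger clear serum vial with a grey-blue stopper, 20 mm wide and 57 mm tall; stands upright and loose near the middle of the bench's front part, between rotor and lid; about 20 g; origin at the centre of its underside, z up
- dark_bottle: dark brown-black serum bottle with a black screw cap, 20 mm wide and 46 mm tall (body 34 mm high, cap above it 17 mm wide); stands upright and loose near the middle of the bench's front part, between rotor and lid; about 20 g; origin at the centre of its underside, z up
- loaded_short_vial: the twin of short_vial, same kind and size (small clear serum vial with a grey-blue stopper); a sample that already stands in one of the rotor's wells, its underside 30 mm above the bench; origin at the centre of its underside, z up
- loaded_tall_vial: the twin of tall_vial, same kind and size (larger clear serum vial with a grey-blue stopper); a sample that already stands in one of the rotor's wells, its underside 30 mm above the bench; origin at the centre of its underside, z up
- loaded_dark_bottle: the twin of dark_bottle, same kind and size (dark brown-black serum bottle with a black screw cap); a sample that already stands in one of the rotor's wells, its underside 30 mm above the bench; origin at the centre of its underside, z up
- rotor_lid: clear plastic dome lid, black rim 159 mm wide, round black knob on top; stands rim down on the bench, 160 g. Origin: centre of the rim's underside, z up. Dome 57 mm high, inside 151 mm wide, 54 mm high; on it a metal disc 40 mm wide up to 61 mm; knob 28 mm wide, grip from 63 to 82 mm above the rim's underside. Seated, its rim goes round the deck and rests on the ledge.
There are look-alikes about, which are no part of the job. Leave any yellow look-alike of the dark_bottle alone.

How it is judged:
By the outcome, as a careful person would: the job done as asked, in the order asked, and still so for the second after the job is handed in, with the robot touching nothing.
It also fails if it takes over 109 s, if anything falls off the work surface, if the arm or the gripper's body presses on something with over 40 N, if the wrist force passes 120 N, or if a joint passes its speed limit or range.

## Robot

A 6-joint arm with a two-finger parallel gripper is mounted at the origin on a cart in front of the work surface, level with it; the furniture and walls round the work are solid. World frame = base frame: x ahead of the robot, y to its left, z up, the work surface at z = 0. Lengths are in m, angles in rad, forces in N, time in s.
With the tool pointing down it reaches from about 0.375 to 0.9 m from the base axis. Payload 3.1 kg.
Tool frame: the origin (TCP) lies between the finger pads; the fingertips stand manip.finger_overhang ahead of it and the grasp point (between the pads) lies 5 mm behind it (manip.finger_overhang is the distance from the TCP to the fingertips, in m); z points along the fingers, y is the line along which they close (so a half turn about z gives the same grasp; the last joint's range is limited). The gripper opens to 85 mm and grips with 20 to 120 N. Pads are 22 mm wide; open, the fingers measure 114 mm over their backs; the gripper's body (76 mm by 85 mm) begins 54 mm behind the grasp point. The pads swing forward as they close: fully open they stand 13 mm farther back than shut.
Start: joints at [1.065, 0.527, 1.433, -0, 1.181, -0.178], TCP at [0.201, 0.592, 0.245] pointing down, gripper open.
Joint ranges: [-3.08, 3.08], [-0.75, 2.2], [0.22, 2.44], [-1.43, 4.57], [0, 2.65], [-2.85, 2.85]. Speed limits (rad/s): [2.79, 2.79, 3.14, 3.14, 3.14, 3.14].

## Interface

Orientations are given as a unit quaternion [x, y, z, w].
In Python, from station import manip gives the robot as it stands.
- The arm moves only by the tool drive_tool, never from a script. Its argument "plan" is a list of rows, each a list of 7 numbers: the shift along the tool's x, y, z in m, then the turn, a rotation vector about the tool's x, y, z in degrees, then the opening, from -1 (shut) to 1 (fully open). In form: [[x, y, z, wx, wy, wz, gripper], ...]. A call has 1 to 10 rows; each row shifts and turns the commanded pose from where the row before left it, along the tool's axes as they then stand; what a row does not reach is not made up. A row lasts 1/10 s, in which the tool goes at most 50 mm and 8.59 degrees, less where a joint would pass 70% of its speed; a pose out of reach is approached as far as the arm can. A call is refused whole if a number of a shift passes 0.05 or a number of a turn 8.59, either way. A call with a gripper value outside its range is refused whole. The fingers move at their own pace and stop on an object; "newtons" is the grip in N (left out, the last holds). Time passes only in rows, so rows that do not move let the fingers close. It gives the time, the measured TCP pose, the force, the opening and the grip force at its end, in the units of the state.
- manip.sense(): the state, without advancing time (a new reading comes with each control period).
- manip.snapshot(name): name is "side" or "top"; returns a dict with "image" (400x640x3 uint8, red, green, blue), "z_map" (400x640 float32, m along the optical axis (not along the pixel's ray), 0 where there is no reading), "fov_y" (degrees; the focal length in pixels is half the picture's height over the tangent of half this angle, whatever the lens; pixels are square), "cx", "cy" (the principal point, pixels), "extrinsics" (4x4, takes a point from camera to world coordinates). Camera axes: x right, y up, looking along -z (the intrinsics and any distortion apply to the point x, -y, -z); pixel columns grow to the right and rows downward; lengths in m; the calibration is good to about 2 mm. A picture is of the moment at which its call begins.
- manip.sign_off(): hands the job in; it is judged then, once.
The state is a dict: "t": time; "q": joint angles; "qd": joint speeds; "tau": joint torques, N m; "tcp_pos": TCP position; "tool_rot": TCP orientation; "force": force on the tool from outside, world axes, zero at the start; "ft_torque": the same for the moment, N m; "finger_gap": opening from 0.0 (shut) to 1.0 (fully open); "gripper_force": force on a finger pad.
Only numpy, scipy, OpenCV 4.12 (cv2) and the standard library are available. Lean on these libraries where they do the work, as an engineer would, in place of code of your own. Each camera call takes 0.05 s, during which the arm holds its last target. There are 200 camera calls.

## Working session

There is one attempt and no reset: what is moved stays moved. The work goes in short steps, Python scripts to look and compute and a tool call to move; the robot and the scene stay as the last step left them, time stands still between calls to the robot, and variables do not carry over. Pictures are saved under pics/ and viewed, at most 14 in all, crops included, and the job is handed in when it is done.

Besides the shell and the picture viewer there is one more tool, called after "Emit:" by a JSON object that holds its "fn" and its "kwargs". drive_tool: Moves the arm, as the interface text tells. Its arguments: {"type":"object","properties":{"plan":{"type":"array"},"newtons":{"type":"number"}},"required":["plan"]}

```bash
ls; mkdir -p pics; cat > h.py <<'E'
import numpy as np, cv2, pickle
from station import manip
def snap(n):
    s=manip.snapshot(n); pickle.dump(s,open(f'{n}.pkl','wb')); return s
def load(n): return pickle.load(open(f'{n}.pkl','rb'))
def foc(s): return 200/np.tan(np.radians(s['fov_y'])/2)
def ray(s,u,v):
    f=foc(s); E=np.array(s['extrinsics']); d=E[:3,:3]@np.array([(u-s['cx'])/f,-(v-s['cy'])/f,-1.]); return E[:3,3],d
def plane(s,u,v,z):
    o,d=ray(s,u,v); return o+d*(z-o[2])/d[2]
def pix(s,p):
    E=np.array(s['extrinsics']); c=E[:3,:3].T@(np.array(p)-E[:3,3]); f=foc(s); return s['cx']+f*c[0]/-c[2], s['cy']-f*c[1]/-c[2]
def cloud(s):
    f=foc(s); E=np.array(s['extrinsics']); v,u=np.mgrid[:400,:640]; z=s['z_map']
    P=np.stack([(u-s['cx'])/f*z,-(v-s['cy'])/f*z,-z],-1)@E[:3,:3].T+E[:3,3]; P[z==0]=np.nan; return P
E
python3 - <<'E'
from h import *
for n in('top','side'):
    s=snap(n); cv2.imwrite(f'pics/{n}0.png',s['image'][...,::-1]); print(n,[k for k in s],s['fov_y'],s['cx'],s['cy'],np.round(s['extrinsics'],3).tolist())
st=manip.sense(); print({k:np.round(v,3) for k,v in st.items()}, manip.finger_overhang)
E
```

```text
pics
top ['image', 'z_map', 'fov_y', 'cx', 'cy', 'extrinsics'] 51.98769819068874 319.8172304731852 204.21933196932105 [[0.011, 0.979, -0.202, 0.385], [-1.0, 0.011, -0.002, -0.007], [0.0, 0.202, 0.979, 1.005], [0.0, 0.0, 0.0, 1.0]]
side ['image', 'z_map', 'fov_y', 'cx', 'cy', 'extrinsics'] 46.06358337356985 320.79782103614576 206.56465782867784 [[0.954, 0.181, -0.238, 0.338], [-0.299, 0.617, -0.728, -0.723], [0.015, 0.766, 0.643, 0.691], [0.0, 0.0, 0.0, 1.0]]
{'t': np.float64(0.1), 'q': array([ 1.066,  0.528,  1.434, -0.   ,  1.181, -0.179]), 'qd': array([ 0.   , -0.004, -0.002,  0.001, -0.   , -0.   ]), 'tau': array([-0.0000e+00, -4.4331e+01, -1.7859e+01, -0.0000e+00,  4.0000e-03,
        0.0000e+00]), 'tcp_pos': array([0.2  , 0.591, 0.244]), 'tool_rot': array([ 0.163,  0.987, -0.001, -0.   ]), 'force': array([-0.764, -0.433, -0.128]), 'ft_torque': array([ 0.03 , -0.072, -0.008]), 'gripper_force': np.float64(0.0), 'finger_gap': np.float64(1.003)} 0.014
```

View pics/top0.png

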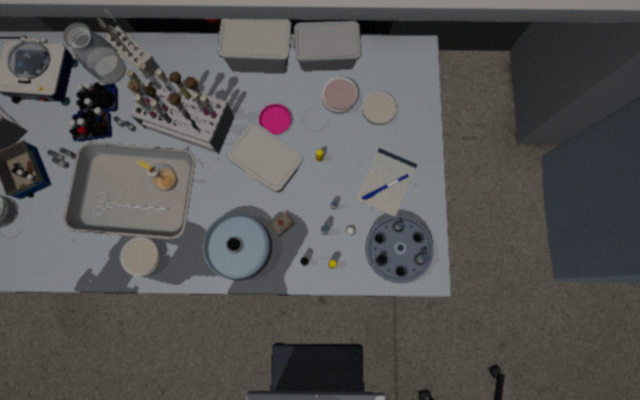

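View pics/side0.png

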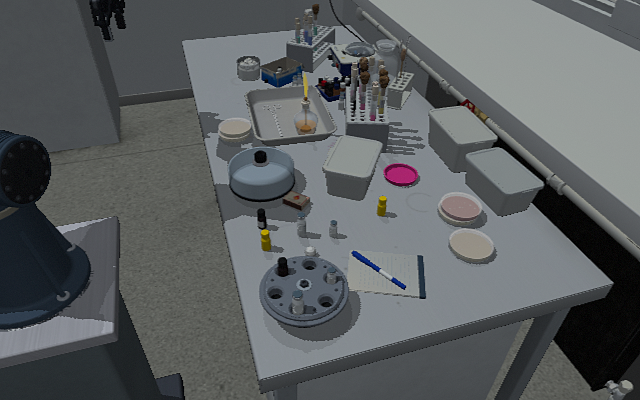

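The top view shows the rotor at (400,247), the lid at (237,245) with its knob at (234,244), a dark bottle at (305,261) and vials near (325,229) and (335,203). There is a white thing at (350,230), and the yellow look-alikes are at (333,265) and (320,154). The side view shows the same things, with the rotor at (304,290). I'll enlarge both.

```bash
python3 - <<'E'
from h import *
t=load('top');s=load('side')
a=cv2.resize(t['image'][180:300,290:440],None,fx=4,fy=4,interpolation=cv2.INTER_CUBIC)
b=cv2.resize(s['image'][195:330,240:370],None,fx=4.3,fy=4.3,interpolation=cv2.INTER_CUBIC)
cv2.imwrite('pics/c1.png',np.clip(a[...,::-1]*1.4,0,255).astype('u1'));cv2.imwrite('pics/c2.png',np.clip(b[...,::-1]*1.2,0,255).astype('u1'))
E
```

```text
(no output)
```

View pics/c1.png

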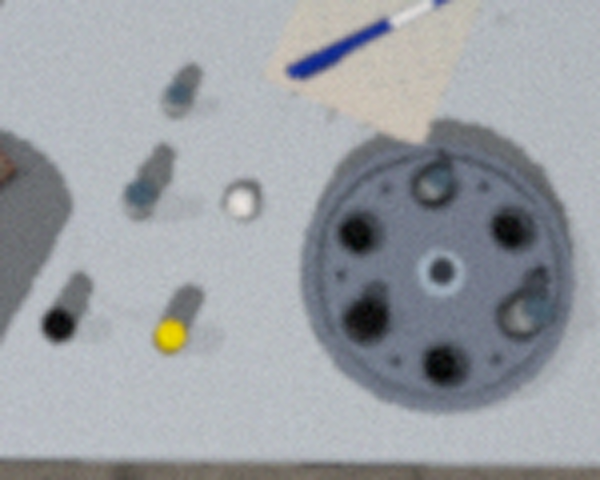

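View pics/c2.png

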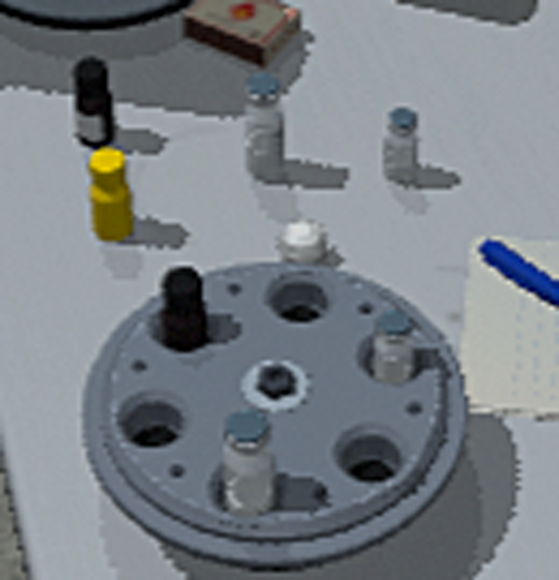

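Loose candidates: tall_vial is at top pixel (325,229), with a taller body and a blue stopper. short_vial is at (335,203), shorter with a blue stopper. dark_bottle is at (305,261), black. Rejected are the white cap at (350,230) and the yellow bottle at (333,265). The crops confirm this.

In the rotor, top-crop pixels, the targets opposite each loaded twin are:

| Kind | Loaded twin | Empty target well |
|---|---|---|
| short | (433,185) | (443,365) |
| tall | (525,310) | (357,232) |
| dark | (367,315) | (511,230) |

```bash
cat > m.py <<'E'
from h import *
def blob(s,u,v,fn,r=12):
    im=s['image'].astype(int); m=fn(im).astype('u1'); n,l,st,c=cv2.connectedComponentsWithStats(m)
    w=l[max(0,int(v)-r):int(v)+r+1,max(0,int(u)-r):int(u)+r+1]; ids=np.bincount(w[w>0]) if (w>0).any() else None
    if ids is None: return None
    k=ids.argmax(); return c[k],st[k]
E
python3 - <<'E'
from m import *
t=load('top');s=load('side')
blue=lambda im:(im[...,2]-im[...,0]>22)&(im[...,2]<175)
blk=lambda im:im.max(-1)<40
T={'short':(335,203,.039,blue),'tall':(325,228.5,.057,blue),'dark':(305,261,.046,blk)}
S={'short':(333.5,223),'tall':(301,215),'dark':(261.5,212)}
S={'short':(334,222),'tall':(301.5,215),'dark':(261.5,211)}
for n,(u,v,h,f) in T.items():
    for nm,c,(uu,vv) in(('top',t,(u,v)),('side',s,S[n])):
        b=blob(c,uu,vv,f,5); 
        print(n,nm,b and (np.round(b[0],1),b[1]), b and np.round(plane(c,*b[0],h),4))
for nm,c in(('top',t),('side',s)):
    P=cloud(c)
    # rotor: points 0.035<z<0.06 near guess
    ctr=plane(c,*((400.5,247.5) if nm=='top' else (304.5,284.5)),.055)
    r=np.hypot(P[...,0]-ctr[0],P[...,1]-ctr[1])
    d=P[(r<.09)&(P[...,2]>.03)&(P[...,2]<.056)]
    deck=P[(r<.06)&(abs(P[...,2]-.048)<.01)]
    print(nm,'bolt',ctr.round(4),'deck z',np.median(deck[:,2]),'bbox mid',(d.max(0)+d.min(0))/2,'size',d.max(0)-d.min(0))
    # ring fit: outer (ledge) edge via minEnclosingCircle
    print(cv2.minEnclosingCircle(d[:,:2].astype('f4')))
    lid=P[(P[...,2]>.003)&(P[...,2]<.12)&(P[...,1]>.05)&(P[...,1]<.33)&(P[...,0]<.4)]
    g=plane(c,*((234,244) if nm=='top' else (260.5,157)),.08); print('knob',g.round(4))
    k=P[(np.hypot(P[...,0]-g[0],P[...,1]-g[1])<.025)&(P[...,2]>.07)&(P[...,2]<.1)]; print(len(k),k.mean(0),k.max(0),k.min(0))
E
```

```text
short top (array([334., 203.]), array([333, 202,   3,   3,   9], dtype=int32)) [ 0.5867 -0.039   0.039 ]
short side (array([333.1, 221.6]), array([331, 220,   5,   4,  17], dtype=int32)) [ 0.5888 -0.0394  0.039 ]
tall top (array([324.6, 227.8]), array([323, 226,   4,   5,  16], dtype=int32)) [ 0.5237 -0.0167  0.057 ]
tall side (array([300.8, 214.1]), array([298, 212,   7,   5,  29], dtype=int32)) [ 0.5255 -0.0177  0.057 ]
dark top (array([304.3, 260.7]), array([301, 258,   7,   7,  35], dtype=int32)) [0.4476 0.0296 0.046 ]
dark side (array([261.6, 217.3]), array([257, 208,  10,  22, 117], dtype=int32)) [0.4484 0.0077 0.046 ]
top bolt [ 0.4798 -0.1928  0.055 ] deck z 0.04751857170629087 bbox mid [ 0.48068071 -0.1916191   0.04296724] size [0.15868919 0.15873278 0.02579625]
((0.4797491133213043, -0.19137878715991974), 0.08049178868532181)
knob [0.481  0.1877 0.08  ]
132 [0.48140644 0.19079021 0.08039865] [0.49552872 0.20630381 0.08583216] [0.46797624 0.17810093 0.0707945 ]
side bolt [ 0.4819 -0.1987  0.055 ] deck z 0.04773665563013341 bbox mid [ 0.48158405 -0.19338163  0.04299028] size [0.1598017  0.16095817 0.02594034]
((0.481764554977417, -0.19325514137744904), 0.08134935051202774)
knob [0.4834 0.1759 0.08  ]
100 [0.48297989 0.18497745 0.07812444] [0.49748759 0.20030729 0.08378214] [0.47028482 0.17564186 0.0700808 ]
```

```bash
python3 - <<'E'
from m import *
R=np.array([.4812,-.1923])
for nm in('top','side'):
    c=load(nm);P=cloud(c)
    for n,g,h in(('short',(.5878,-.039),.039),('tall',(.5247,-.017),.057),('dark',(.448,.029),.046)):
        k=P[(np.hypot(P[...,0]-g[0],P[...,1]-g[1])<.022)&(P[...,2]>h-.01)&(P[...,2]<h+.008)]
        print(nm,n,len(k),((k.max(0)+k.min(0))/2).round(4),(k.max(0)-k.min(0)).round(4))
    d=P[...,:2]-R; r=np.hypot(*np.moveaxis(d,-1,0)); th=np.arctan2(d[...,1],d[...,0])
    m=(r>.042)&(r<.062)&(abs(P[...,2]-.048)<.003); z=np.exp(6j*th[m]).mean()
    print(nm,'phase deg',np.degrees(np.angle(-z))/6,abs(z))
    kn=P[(np.hypot(P[...,0]-.482,P[...,1]-.19)<.03)&(P[...,2]>.078)&(P[...,2]<.088)]
    print('knobtop',len(kn),((kn.max(0)+kn.min(0))/2).round(4),(kn.max(0)-kn.min(0)).round(4))
    q=(np.hypot(P[...,0]-.482,P[...,1]-.19)<.1)&(P[...,2]>.006); l=P[q]
    cc,rr=cv2.minEnclosingCircle(l[:,:2].astype('f4')); print('lid',cc,rr,l[:,2].min())
    # empty wells
    im=c['image'].max(-1)
    if nm=='top':
        wells=dict(dark=(290+511/4,180+230/4),tall=(290+357/4,180+232/4),short=(290+443/4,180+365/4))
        for n,(u,v) in wells.items():
            b=blob(c,u,v,lambda i:i.max(-1)<75,4); p=plane(c,*b[0],.046); e=p[:2]-R
            print(n,b[0].round(1),b[1],p.round(4),np.hypot(*e).round(4),np.degrees(np.arctan2(e[1],e[0])).round(1))
    # loaded tops
    for n,h in(('s',.069),('t',.087),('d',.076)):
        k=(r<.075)&(abs(P[...,2]-h)<.004)
        print(n,k.sum(),(np.degrees(np.angle(np.exp(1j*th[k]).mean()))).round(1),np.median(r[k]).round(4))
E
```

```text
top short 31 [ 0.5856 -0.038   0.0377] [0.013  0.0123 0.0125]
top tall 39 [ 0.523  -0.0154  0.0561] [0.0145 0.0141 0.0087]
top dark 45 [0.4482 0.0317 0.0435] [0.0165 0.0162 0.0106]
top phase deg 2.465531215481381 0.5012156246952885
knobtop 111 [0.482  0.1925 0.082 ] [0.0253 0.0276 0.0077]
lid (0.48812368512153625, 0.18218404054641724) 0.0899953693151474 0.0060050800588828945
dark [417.7 236.7] [412 231  12  12 113] [ 0.5065 -0.2356  0.046 ] 0.0502 -59.8
tall [379.4 237.8] [374 232  12  12 107] [ 0.503  -0.1457  0.046 ] 0.0514 64.9
short [400.8 270.9] [395 266  13  11 116] [ 0.4265 -0.1937  0.046 ] 0.0547 -178.5
s 57 -34.7 0.0499
t 43 -119.4 0.0525
d 48 130.3 0.0538
side short 41 [ 0.588  -0.0385  0.0354] [0.0129 0.0155 0.0125]
side tall 55 [ 0.5251 -0.0172  0.0531] [0.0157 0.0187 0.0118]
side dark 55 [0.45   0.0302 0.0423] [0.0164 0.0169 0.0109]
side phase deg 2.204390460430846 0.466310430890738
knobtop 68 [0.4835 0.1903 0.081 ] [0.0253 0.0261 0.0055]
lid (0.4837319254875183, 0.1758672147989273) 0.08666963130235672 0.0060042780375739735
s 121 -73.6 0.0545
t 72 -116.7 0.0547
d 89 149.0 0.0535
```

Emit:
{"fn": "drive_tool", "kwargs": {"plan": [[0,0,0,0,0,-6.2,0],[0,0,0,0,0,-6.3,0],[0,0,0,0,0,-6.3,0],[-0.02,-0.038,0,0,0,0,0],[-0.02,-0.038,0,0,0,0,0],[-0.02,-0.038,0,0,0,0,0],[-0.02,-0.038,0,0,0,0,0],[-0.02,-0.038,0,0,0,0,0],[-0.02,-0.038,0,0,0,0,0],[-0.02,-0.038,0,0,0,0,0]], "newtons": 25}}

```text
t: 1.1
tcp_pos: [0.3412, 0.3245, 0.2451]
tool_rot: [-0.001, 1.0, -0.0, -0.0]
force: [0.8, -0.1, -0.8]
finger_gap: 0.5
gripper_force: 0.0
```

Emit:
{"fn": "drive_tool", "kwargs": {"plan": [[-0.02,-0.038,0,0,0,0,0],[-0.02,-0.038,0,0,0,0,0],[-0.02,-0.038,0,0,0,0,0],[-0.02,-0.038,0,0,0,0,0],[-0.02,-0.038,0,0,0,0,0],[-0.02,-0.038,0,0,0,0,0],[-0.02,-0.038,0.02,0,0,0,0],[-0.02,-0.038,0.02,0,0,0,0],[-0.01,-0.02,0.02,0,0,0,0],[0,0,0.02,0,0,0,0]]}}

```text
t: 2.1
tcp_pos: [0.5137, -0.001, 0.1644]
tool_rot: [0.001, 1.0, -0.001, 0.001]
force: [0.4, 0.8, -0.7]
finger_gap: 0.502
gripper_force: 0.0
```

Emit:
{"fn": "drive_tool", "kwargs": {"plan": [[-0.01,-0.0155,0.02,0,0,0,0],[0,0,0.025,0,0,0,-0.1],[0,0,0,0,0,0,-0.1],[0,0,0,0,0,0,-0.1]]}}

```text
t: 2.5
tcp_pos: [0.5208, -0.013, 0.12]
tool_rot: [-0.001, 1.0, 0.0, -0.001]
force: [0.9, 0.5, 0.7]
finger_gap: 0.448
gripper_force: 0.0
```

```bash
python3 - <<'E'
from h import *
o=[]
for n,(a,b,c,d) in(('top',(160,260,260,400)),('side',(150,250,230,370))):
    s=snap(n); o.append(cv2.resize(s['image'][a:b,c:d],(560,400 if n=='top' else 400),interpolation=cv2.INTER_CUBIC)[:, :400])
cv2.imwrite('pics/g1.png',np.clip(np.hstack(o)[...,::-1]*1.3,0,255).astype('u1'))
print(manip.finger_overhang,manip.sense()['tcp_pos'])
P=cloud(load('side')); t=manip.sense()['tcp_pos']
for nm in('top','side'):
    P=cloud(load(nm)); k=P[(np.hypot(P[...,0]-t[0],P[...,1]-t[1])<.06)&(P[...,2]>.085)&(P[...,2]<.15)]
    print(nm,len(k),k.min(0).round(3),k.max(0).round(3))
E
```

```text
0.014 [ 0.52177803 -0.01296559  0.12124527]
top 1 [ 0.512 -0.048  0.148] [ 0.512 -0.048  0.148]
side 211 [ 0.51  -0.049  0.108] [0.533 0.018 0.149]
```

View pics/g1.png

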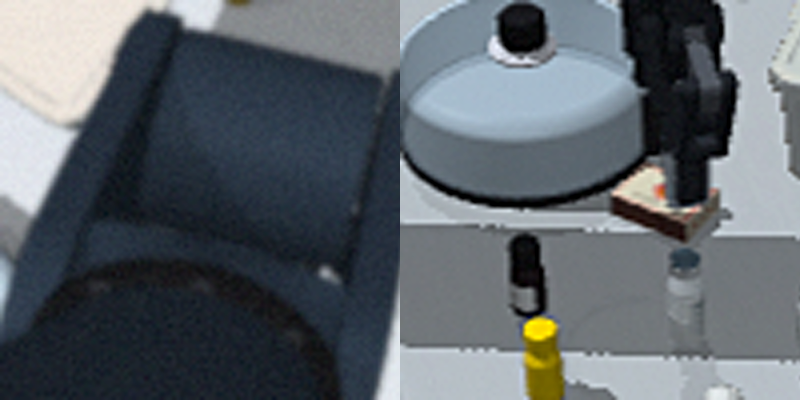

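Top shows only the gripper body. The side crop shows the finger above the tall vial (stopper at ~(685,262) in the picture). The finger depth matches the TCP, so the arm and camera agree to about 2 mm.

Emit:
{"fn": "drive_tool", "kwargs": {"plan": [[-0.004,-0.002,0.02,0,0,0,-0.1],[0,0,0.02,0,0,0,-0.1],[0,0,0.02,0,0,0,-0.1],[0,0,0.015,0,0,0,-0.1],[0,0,0.007,0,0,0,-0.1],[0,0,0,0,0,0,-1],[0,0,0,0,0,0,-1],[0,0,0,0,0,0,-1],[0,0,0,0,0,0,-1],[0,0,0,0,0,0,-1]], "newtons": 25}}

```text
t: 3.6
tcp_pos: [0.5257, -0.0152, 0.0389]
tool_rot: [-0.001, 1.0, -0.0, 0.0]
force: [-0.5, -0.6, 0.3]
finger_gap: 0.222
gripper_force: 25.5
```

Emit:
{"fn": "drive_tool", "kwargs": {"plan": [[0,0,-0.012,0,0,0,-1],[0,0,-0.03,0,0,0,-1],[0,0,-0.035,0,0,0,-1],[0,0,-0.035,0,0,0,-1],[0.004,-0.03,0,0,0,0,-1],[0.005,-0.035,0,0,0,0,-1],[0.005,-0.035,0,0,0,0,-1],[0.005,-0.03,0,0,0,0,-1],[0,0,0.02,0,0,0,-1],[0,0,0.01,0,0,0,-1]]}}

```text
t: 4.6
tcp_pos: [0.506, -0.1461, 0.1203]
tool_rot: [0.0, 1.0, 0.0, -0.0]
force: [-0.5, 0.2, -1.2]
finger_gap: 0.22
gripper_force: 25.6
```

```bash
python3 - <<'E'
from h import *
s=snap('side'); cv2.imwrite('pics/g2.png',np.clip(cv2.resize(s['image'][190:330,230:390],None,fx=4.2,fy=4.2,interpolation=cv2.INTER_CUBIC)[...,::-1]*1.3,0,255).astype('u1'))
print(manip.finger_overhang,manip.sense()['tcp_pos'])
E
```

```text
0.014 [ 0.50506574 -0.14482517  0.1188407 ]
```

View pics/g2.png

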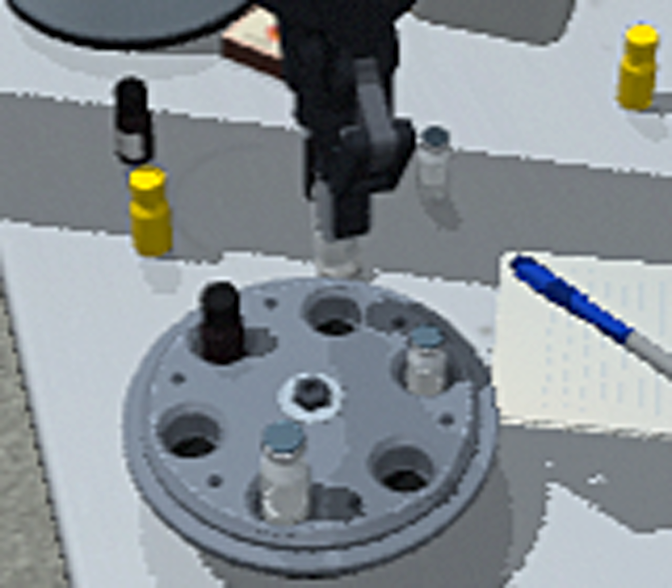

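The vial is held upright above the upper empty well: its bottom is at crop (338,265) and the well at (332,315).

```bash
python3 - <<'E'
from h import *
s=load('side'); f=lambda x,y,z:plane(s,230+x/4.2,190+y/4.2,z).round(4)
print('vial bottom',f(337,265,.082),'well mouth',f(332,315,.048))
for n,x,y in(('short well',188,435),('dark well',402,467),('bolt',309,392)): print(n,f(x,y,.048 if n!='bolt' else .055))
E
```

```text
vial bottom [ 0.5057 -0.1534  0.082 ] well mouth [ 0.5043 -0.1503  0.048 ]
short well [ 0.4284 -0.1978  0.048 ]
dark well [ 0.5081 -0.2391  0.048 ]
bolt [ 0.481  -0.1957  0.055 ]
```

Emit:
{"fn": "drive_tool", "kwargs": {"plan": [[0.0005,0.0005,0.02,0,0,0,-1],[0,0,0.01,0,0,0,-1],[0,0,0.004,0,0,0,-1],[0,0,0.003,0,0,0,-1],[0,0,0.003,0,0,0,-1]]}}

```text
t: 5.15
tcp_pos: [0.5065, -0.1446, 0.0806]
tool_rot: [-0.001, 1.0, -0.0, 0.0]
force: [-0.5, -0.4, -0.1]
finger_gap: 0.219
gripper_force: 25.6
```

Emit:
{"fn": "drive_tool", "kwargs": {"plan": [[0,0,0.004,0,0,0,-1],[0,0,0.004,0,0,0,-1],[0,0,0.002,0,0,0,-1],[0,0,0.001,0,0,0,-1],[0,0,0,0,0,0,-1]]}}

```text
t: 5.65
tcp_pos: [0.506, -0.1447, 0.0692]
tool_rot: [-0.001, 1.0, 0.0, -0.0]
force: [0.4, -0.1, -0.7]
finger_gap: 0.219
gripper_force: 25.6
```

Emit:
{"fn": "drive_tool", "kwargs": {"plan": [[0,0,0.001,0,0,0,-1],[0,0,0.0005,0,0,0,-1],[0,0,0,0,0,0,-1]]}}

```text
t: 5.95
tcp_pos: [0.5062, -0.1448, 0.0687]
tool_rot: [-0.001, 1.0, -0.0, 0.0]
force: [-0.9, 0.6, 6.7]
finger_gap: 0.217
gripper_force: 26.5
```

Emit:
{"fn": "drive_tool", "kwargs": {"plan": [[0,0,0,0,0,0,-0.25],[0,0,0,0,0,0,-0.25],[0,0,0,0,0,0,-0.25],[0,0,-0.0125,0,0,0,-0.25],[0,0,-0.03,0,0,0,-0.25],[0,0,-0.04,0,0,0,-0.2],[-0.02,0.028,0,0,0,0,-0.1],[-0.02,0.03,0,0,0,0,-0.1],[-0.02,0.03,0,0,0,0,-0.1],[-0.022,0.02,0,0,0,0,-0.1]]}}

```text
t: 6.95
tcp_pos: [0.588, -0.0345, 0.1514]
tool_rot: [-0.001, 1.0, 0.0, -0.0]
force: [0.5, -0.9, 0.2]
finger_gap: 0.447
gripper_force: 0.0
```

```bash
python3 - <<'E'
from h import *
o=[]
for n,(a,b,c,d) in(('top',(200,290,360,440)),('side',(200,330,240,370))):
    s=snap(n); o.append(cv2.resize(s['image'][a:b,c:d],(400,int(400*(b-a)/(d-c))),interpolation=cv2.INTER_CUBIC)[:400])
cv2.imwrite('pics/g3.png',np.clip(np.hstack(o)[...,::-1]*1.3,0,255).astype('u1'))
E
```

```text
(no output)
```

View pics/g3.png

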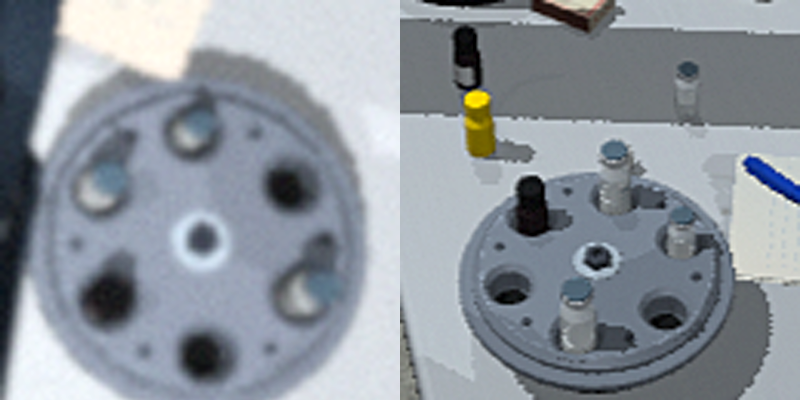

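Tall vial stands in its well opposite its twin (crop left (105,185), right (615,165)). Next is the short vial.

Emit:
{"fn": "drive_tool", "kwargs": {"plan": [[0,0,0.03,0,0,0,-0.1],[0,0,0.03,0,0,0,-0.1],[0,0,0.03,0,0,0,-0.1],[0,0,0.02,0,0,0,-0.1],[0,0,0.005,0,0,0,-0.1],[0,0,0,0,0,0,-1],[0,0,0,0,0,0,-1],[0,0,0,0,0,0,-1],[0,0,0,0,0,0,-1],[0,0,0,0,0,0,-1]]}}

```text
t: 8.05
tcp_pos: [0.5884, -0.0367, 0.0361]
tool_rot: [-0.001, 1.0, -0.0, 0.001]
force: [-0.5, 0.2, 0.2]
finger_gap: 0.18
gripper_force: 24.2
```

Emit:
{"fn": "drive_tool", "kwargs": {"plan": [[0,0,-0.015,0,0,0,-1],[0,0,-0.03,0,0,0,-1],[0,0,-0.035,0,0,0,-1],[0,0,-0.035,0,0,0,-1],[0.0315,-0.0315,0,0,0,0,-1],[0.0315,-0.0315,0,0,0,0,-1],[0.0315,-0.0315,0,0,0,0,-1],[0.0315,-0.0315,0,0,0,0,-1],[0.0315,-0.0305,0.01,0,0,0,-1],[0,0,0.02,0,0,0,-1]]}}

```text
t: 9.05
tcp_pos: [0.4287, -0.1969, 0.1223]
tool_rot: [0.002, 1.0, -0.002, 0.001]
force: [0.1, -0.3, -0.1]
finger_gap: 0.181
gripper_force: 24.3
```

Emit:
{"fn": "drive_tool", "kwargs": {"plan": [[0,0,0.02,0,0,0,-1],[0,0,0.01,0,0,0,-1],[0,0,0.008,0,0,0,-1],[0,0,0.003,0,0,0,-1],[0,0,0,0,0,0,-1]]}}

```text
t: 9.55
tcp_pos: [0.4309, -0.1931, 0.0794]
tool_rot: [-0.001, 1.0, -0.0, 0.0]
force: [0.8, -0.4, -0.4]
finger_gap: 0.18
gripper_force: 24.3
```

Emit:
{"fn": "drive_tool", "kwargs": {"plan": [[0,0,0.004,0,0,0,-1],[0,0,0.004,0,0,0,-1],[0,0,0.003,0,0,0,-1],[0,0,0.0015,0,0,0,-1],[0,0,0.001,0,0,0,-1],[0,0,0,0,0,0,-1]]}}

```text
t: 10.15
tcp_pos: [0.4306, -0.1932, 0.0659]
tool_rot: [-0.001, 1.0, 0.0, -0.0]
force: [-0.1, -0.1, 1.3]
finger_gap: 0.184
gripper_force: 24.4
```

Emit:
{"fn": "drive_tool", "kwargs": {"plan": [[0,0,0.0005,0,0,0,-1],[0,0,0.0005,0,0,0,-1],[0,0,0,0,0,0,-1]]}}

```text
t: 10.45
tcp_pos: [0.4308, -0.1933, 0.0657]
tool_rot: [-0.001, 1.0, -0.0, 0.0]
force: [-0.5, 0.9, 9.1]
finger_gap: 0.18
gripper_force: 25.1
```

Emit:
{"fn": "drive_tool", "kwargs": {"plan": [[0,0,0,0,0,0,-0.3],[0,0,0,0,0,0,-0.3],[0,0,0,0,0,0,-0.3],[0,0,-0.0155,0,0,0,-0.3],[0,0,-0.03,0,0,0,-0.3],[0,0,-0.04,0,0,0,-0.2],[-0.005,0.045,0,0,0,0,-0.1],[-0.005,0.045,0,0,0,0,-0.1],[-0.005,0.045,0,0,0,0,-0.1],[-0.005,0.045,0,0,0,0,-0.1]]}}

```text
t: 11.45
tcp_pos: [0.4503, -0.0118, 0.1503]
tool_rot: [-0.0, 1.0, -0.0, 0.0]
force: [0.9, 0.3, -0.0]
finger_gap: 0.448
gripper_force: 0.0
```

Emit:
{"fn": "drive_tool", "kwargs": {"plan": [[0,0.0455,0,0,0,0,-0.1],[0,0,0.03,0,0,0,-0.1],[0,0,0.03,0,0,0,-0.1],[0,0,0,0,0,0,-0.1]]}}

```text
t: 11.85
tcp_pos: [0.4481, 0.0332, 0.0877]
tool_rot: [-0.001, 1.0, 0.001, -0.004]
force: [-0.7, 0.0, 0.9]
finger_gap: 0.452
gripper_force: 0.0
```

```bash
python3 - <<'E'
from h import *
o=[]
for n,(a,b,c,d) in(('top',(200,290,350,440)),('side',(190,320,235,365))):
    s=snap(n); o.append(cv2.resize(s['image'][a:b,c:d],(400,400),interpolation=cv2.INTER_CUBIC)[:400])
cv2.imwrite('pics/g4.png',np.clip(np.hstack(o)[...,::-1]*1.3,0,255).astype('u1'))
print(manip.sense()['tcp_pos'])
E
```

```text
[0.44997787 0.03223688 0.09008954]
```

View pics/g4.png

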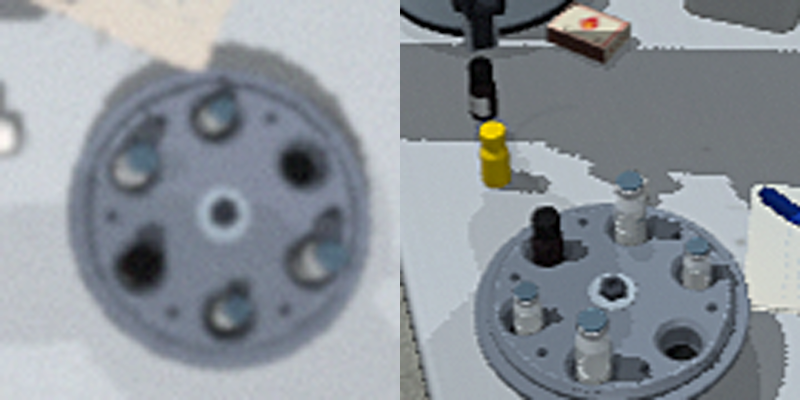

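Short vial is seated (left crop (230,310), right (525,308)), and the gripper is above the dark bottle at (480,85). Next I descend and grasp it.

Emit:
{"fn": "drive_tool", "kwargs": {"plan": [[0,0,0.02,0,0,0,-0.1],[0,0,0.02,0,0,0,-0.1],[0,0,0.01,0,0,0,-0.1],[0,0,0.005,0,0,0,-0.1],[0,0,0,0,0,0,-1],[0,0,0,0,0,0,-1],[0,0,0,0,0,0,-1],[0,0,0,0,0,0,-1],[0,0,0,0,0,0,-1]]}}

```text
t: 12.85
tcp_pos: [0.4507, 0.0322, 0.0358]
tool_rot: [-0.001, 1.0, -0.0, 0.001]
force: [1.4, -0.6, 3.1]
finger_gap: 0.211
gripper_force: 24.6
```

Emit:
{"fn": "drive_tool", "kwargs": {"plan": [[0,0,-0.015,0,0,0,-1],[0,0,-0.03,0,0,0,-1],[0,0,-0.035,0,0,0,-1],[0,0,-0.035,0,0,0,-1],[-0.01,-0.035,0,0,0,0,-1],[-0.01,-0.045,0,0,0,0,-1],[-0.01,-0.045,0,0,0,0,-1],[-0.01,-0.045,0,0,0,0,-1],[-0.01,-0.045,0,0,0,0,-1],[-0.01,-0.0525,0,0,0,0,-1]]}}

```text
out of range
```

Emit:
{"fn": "drive_tool", "kwargs": {"plan": [[0,0,-0.015,0,0,0,-1],[0,0,-0.03,0,0,0,-1],[0,0,-0.035,0,0,0,-1],[0,0,-0.035,0,0,0,-1],[-0.01,-0.04,0,0,0,0,-1],[-0.01,-0.045,0,0,0,0,-1],[-0.01,-0.045,0,0,0,0,-1],[-0.01,-0.045,0,0,0,0,-1],[-0.01,-0.045,0,0,0,0,-1],[-0.01,-0.0475,0,0,0,0,-1]]}}

```text
t: 13.85
tcp_pos: [0.5104, -0.2365, 0.1503]
tool_rot: [-0.001, 1.0, 0.0, -0.0]
force: [0.8, 0.1, -0.1]
finger_gap: 0.213
gripper_force: 24.5
```

Emit:
{"fn": "drive_tool", "kwargs": {"plan": [[0,0,0.02,0,0,0,-1],[0,0,0.02,0,0,0,-1],[0,0,0.02,0,0,0,-1],[0,0,0.008,0,0,0,-1],[0,0,0.003,0,0,0,-1],[0,0,0,0,0,0,-1]]}}

```text
t: 14.45
tcp_pos: [0.5108, -0.235, 0.0794]
tool_rot: [-0.001, 1.0, 0.0, -0.0]
force: [1.2, -0.5, -0.6]
finger_gap: 0.212
gripper_force: 24.5
```

Emit:
{"fn": "drive_tool", "kwargs": {"plan": [[0,0,0.004,0,0,0,-1],[0,0,0.004,0,0,0,-1],[0,0,0.003,0,0,0,-1],[0,0,0.0015,0,0,0,-1],[0,0,0.001,0,0,0,-1],[0,0,0.0005,0,0,0,-1],[0,0,0,0,0,0,-1]]}}

```text
t: 15.15
tcp_pos: [0.5108, -0.2352, 0.0658]
tool_rot: [-0.001, 1.0, -0.0, 0.0]
force: [-0.4, 0.5, 3.9]
finger_gap: 0.212
gripper_force: 24.9
```

Emit:
{"fn": "drive_tool", "kwargs": {"plan": [[0,0,0.0005,0,0,0,-1],[0,0,0,0,0,0,-0.25],[0,0,0,0,0,0,-0.25],[0,0,0,0,0,0,-0.25],[0,0,-0.0155,0,0,0,-0.25],[0,0,-0.03,0,0,0,-0.2],[0,0,-0.04,0,0,0,-0.1],[0,0,-0.04,0,0,0,0.1],[0.0025,0.043,0,0,0,0,0.1],[0.0025,0.043,0,0,0,0,0.1]]}}

```text
t: 16.15
tcp_pos: [0.5066, -0.1498, 0.1919]
tool_rot: [0.001, 1.0, -0.001, 0.002]
force: [-0.1, -0.2, -1.0]
finger_gap: 0.549
gripper_force: 0.0
```

Emit:
{"fn": "drive_tool", "kwargs": {"plan": [[0.0025,0.043,0,0,0,0,0.1],[0.0025,0.043,0,0,0,0,0.1],[0.0025,0.043,0,0,0,0,0.1],[0.0025,0.043,0,0,0,0,0.1],[0.0025,0.043,0,0,0,0,0.1],[0.0025,0.043,0,0,0,0,0.1],[0.0025,0.043,0,0,0,0,0.1],[0.004,0.041,0,0,0,0,0.1],[0,0,0,0,0,0,0.1]]}}

```text
t: 17.05
tcp_pos: [0.4825, 0.197, 0.1902]
tool_rot: [-0.004, 1.0, 0.001, -0.0]
force: [-0.6, -1.1, 0.1]
finger_gap: 0.549
gripper_force: 0.0
```

```bash
python3 - <<'E'
from h import *
o=[]
for n,(a,b,c,d) in(('top',(200,290,355,445)),('side',(110,320,220,360))):
    s=snap(n); o.append(cv2.resize(s['image'][a:b,c:d],(400,int(400*(b-a)/(d-c))),interpolation=cv2.INTER_CUBIC))
o[0]=cv2.copyMakeBorder(o[0],0,200,0,0,cv2.BORDER_CONSTANT)
cv2.imwrite('pics/g5.png',np.clip(np.hstack(o)[...,::-1]*1.3,0,255).astype('u1'))
print(manip.sense()['tcp_pos'])
t=manip.sense()['tcp_pos'];P=cloud(load('side'))
k=P[(np.hypot(P[...,0]-t[0],P[...,1]-t[1])<.05)&(P[...,2]>.13)&(P[...,2]<.2)]; print('fingers',k.min(0),k.max(0))
kn=P[(np.hypot(P[...,0]-.483,P[...,1]-.19)<.03)&(P[...,2]>.076)&(P[...,2]<.09)]; print('knob',len(kn),kn.min(0),kn.max(0))
E
```

```text
[0.48316689 0.19349371 0.19003372]
fingers [0.47220171 0.15583752 0.17764801] [0.4949101  0.22712477 0.19984417]
knob 81 [0.47015501 0.17495289 0.0761679 ] [0.49645557 0.20474783 0.0835053 ]
```

View pics/g5.png

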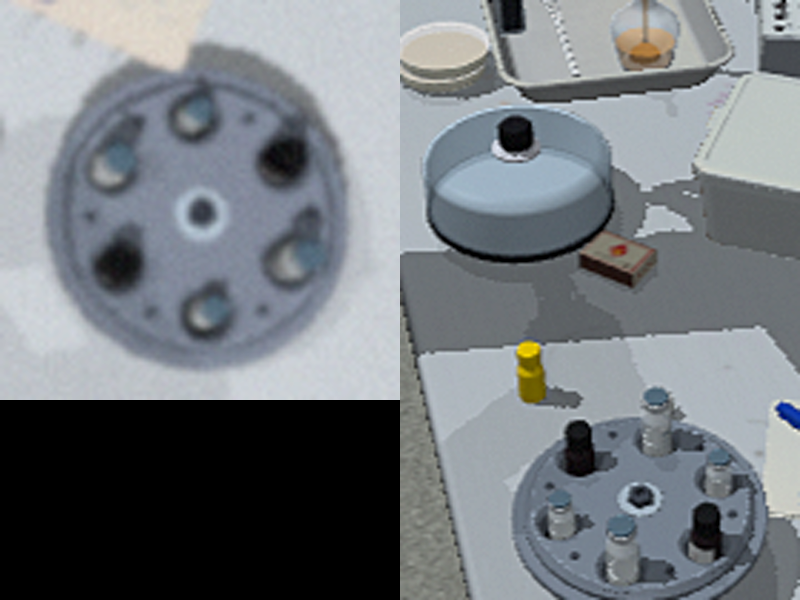

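All six wells are loaded and upright, with each pair diametrically opposite, and the yellow bottle is untouched. The knob is at picture (515,133) and the gripper is above it, out of the crop. I'll grasp the knob next.

Emit:
{"fn": "drive_tool", "kwargs": {"plan": [[0,0,0.03,0,0,0,0.1],[0,0,0.03,0,0,0,0.1],[0,0,0.025,0,0,0,0.1],[0,0,0.015,0,0,0,0.1],[0,0,0.01,0,0,0,0.1],[0,0,0,0,0,0,-1],[0,0,0,0,0,0,-1],[0,0,0,0,0,0,-1],[0,0,0,0,0,0,-1],[0,0,0,0,0,0,-1]], "newtons": 60}}

```text
t: 18.15
tcp_pos: [0.4839, 0.1929, 0.0808]
tool_rot: [-0.001, 1.0, 0.0, 0.001]
force: [0.6, 0.8, -1.5]
finger_gap: 0.301
gripper_force: 59.0
```

Emit:
{"fn": "drive_tool", "kwargs": {"plan": [[0,0,-0.01,0,0,0,-1],[0,0,-0.02,0,0,0,-1],[0,0,-0.03,0,0,0,-1],[0,0,-0.03,0,0,0,-1],[0,0,-0.03,0,0,0,-1],[0,-0.015,0,0,0,0,-1],[0,-0.03,0,0,0,0,-1],[0,-0.03,0,0,0,0,-1],[0,-0.03,0,0,0,0,-1],[0,-0.03,0,0,0,0,-1]]}}

```text
t: 19.15
tcp_pos: [0.4828, 0.0563, 0.1999]
tool_rot: [-0.001, 1.0, -0.0, -0.001]
force: [0.8, -0.3, -1.1]
finger_gap: 0.3
gripper_force: 59.2
```

Emit:
{"fn": "drive_tool", "kwargs": {"plan": [[0.0005,-0.03,0,0,0,0,-1],[0.0005,-0.03,0,0,0,0,-1],[0.0005,-0.03,0,0,0,0,-1],[0,-0.03,0,0,0,0,-1],[0,-0.03,0,0,0,0,-1],[0,-0.03,0,0,0,0,-1],[0,-0.03,0,0,0,0,-1],[0,-0.03,0,0,0,0,-1],[0,-0.009,0,0,0,0,-1],[0,0,0,0,0,0,-1]]}}

```text
t: 20.15
tcp_pos: [0.482, -0.1924, 0.1999]
tool_rot: [0.001, 1.0, 0.0, -0.0]
force: [0.3, -0.3, -1.5]
finger_gap: 0.299
gripper_force: 59.3
```

```bash
python3 - <<'E'
from h import *
s=snap('side'); cv2.imwrite('pics/g6.png',np.clip(cv2.resize(s['image'][170:330,215:395],None,fx=3.6,fy=3.6,interpolation=cv2.INTER_CUBIC)[...,::-1]*1.3,0,255).astype('u1'))
print(manip.sense()['tcp_pos'])
for n in('side',):
    P=cloud(s); k=P[(np.hypot(P[...,0]-.482,P[...,1]+.192)<.1)&(P[...,2]>.105)&(P[...,2]<.14)]; print(len(k),k.min(0),k.max(0)); print(cv2.minEnclosingCircle(k[:,:2].astype('f4')))
E
```

```text
[ 0.48169152 -0.19100564  0.19981216]
825 [ 0.40313753 -0.27251782  0.11713977] [ 0.55845129 -0.17643478  0.13997869]
((0.4813916087150574, -0.19789572060108185), 0.079074926674366)
```

View pics/g6.png

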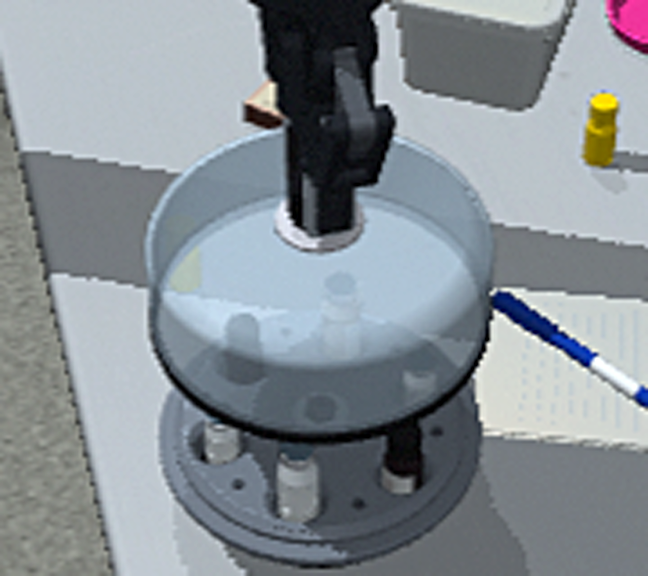

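The lid hangs level, concentric with the rotor to about 1 mm. I'll lower it.

Emit:
{"fn": "drive_tool", "kwargs": {"plan": [[0,0,0.02,0,0,0,-1],[0,0,0.02,0,0,0,-1],[0,0,0.015,0,0,0,-1],[0,0,0.01,0,0,0,-1],[0,0,0.005,0,0,0,-1],[0,0,0.003,0,0,0,-1],[0,0,0.002,0,0,0,-1],[0,0,0,0,0,0,-1]]}}

```text
t: 21.0
tcp_pos: [0.4828, -0.1912, 0.1256]
tool_rot: [-0.001, 1.0, -0.0, 0.0]
force: [-1.1, -0.3, -1.9]
finger_gap: 0.299
gripper_force: 59.3
```

Emit:
{"fn": "drive_tool", "kwargs": {"plan": [[0,0,0.002,0,0,0,-1],[0,0,0.0015,0,0,0,-1],[0,0,0.001,0,0,0,-1],[0,0,0.0005,0,0,0,-1],[0,0,0,0,0,0,-1]]}}

```text
t: 21.5
tcp_pos: [0.4826, -0.1913, 0.1203]
tool_rot: [-0.001, 1.0, 0.0, -0.0]
force: [0.1, -0.7, -2.0]
finger_gap: 0.298
gripper_force: 59.3
```

Emit:
{"fn": "drive_tool", "kwargs": {"plan": [[0,0,0.0005,0,0,0,-1],[0,0,0.0005,0,0,0,-1],[0,0,0,0,0,0,-1]]}}

```text
t: 21.8
tcp_pos: [0.4827, -0.1913, 0.1201]
tool_rot: [-0.001, 1.0, -0.0, 0.0]
force: [-1.1, -0.3, 5.4]
finger_gap: 0.299
gripper_force: 59.9
```

Contact came at the expected seated height (TCP 0.120, so rim at 0.040). I'll release and retreat.

Emit:
{"fn": "drive_tool", "kwargs": {"plan": [[0,0,0,0,0,0,-0.2],[0,0,0,0,0,0,0],[0,0,0,0,0,0,0.1],[0,0,0,0,0,0,0.1],[0,0,-0.01,0,0,0,0.1],[0,0,-0.03,0,0,0,0.1],[0,0,-0.04,0,0,0,0.1],[0,0.04,-0.02,0,0,0,0.1],[0,0.045,0,0,0,0,0.1],[0,0.045,0,0,0,0,0.1]], "newtons": 25}}

```text
t: 22.8
tcp_pos: [0.483, -0.0605, 0.2211]
tool_rot: [0.0, 1.0, -0.001, 0.002]
force: [0.0, 0.7, -0.0]
finger_gap: 0.55
gripper_force: 0.0
```

Emit:
{"fn": "drive_tool", "kwargs": {"plan": [[0,0.045,0,0,0,0,0.1],[0,0.045,0,0,0,0,0.1],[0,0.03,0,0,0,0,0.1],[0,0,0,0,0,0,0.1]]}}

```text
t: 23.2
tcp_pos: [0.4815, 0.0621, 0.22]
tool_rot: [-0.003, 1.0, 0.0, 0.0]
force: [-0.1, -1.4, 0.2]
finger_gap: 0.548
gripper_force: 0.0
```

```bash
python3 - <<'E'
from h import *
o=[]
for n,(a,b,c,d) in(('top',(195,295,350,450)),('side',(190,340,230,380))):
    s=snap(n); o.append(cv2.resize(s['image'][a:b,c:d],(400,400),interpolation=cv2.INTER_CUBIC))
    P=cloud(s); r=np.hypot(P[...,0]-.482,P[...,1]+.192)
    k=P[(r<.09)&(P[...,2]>.034)&(P[...,2]<.13)]; print(n,k.max(0),cv2.minEnclosingCircle(k[:,:2].astype('f4')))
    q=P[(r<.07)&(r>.025)&(P[...,2]>.085)&(P[...,2]<.11)]
    if len(q)>50:
        A=np.c_[q[:,:2]-[.482,-.192],np.ones(len(q))]; print('dome plane',len(q),np.linalg.lstsq(A,q[:,2],rcond=None)[0])
    kn=P[(r<.02)&(P[...,2]>.115)]; print('knob',((kn.max(0)+kn.min(0))/2).round(4))
cv2.imwrite('pics/g7.png',np.clip(np.hstack(o)[...,::-1]*1.3,0,255).astype('u1'))
E
```

```text
top [ 0.55779052 -0.11141095  0.12516387] ((0.4791927635669708, -0.19029708206653595), 0.0803060233592987)
dome plane 2707 [-0.00140108  0.00222662  0.09651535]
knob [ 0.481  -0.1898  0.1202]
side [ 0.56142033 -0.11451059  0.12456226] ((0.48146751523017883, -0.1937161535024643), 0.08018941432237625)
dome plane 3366 [0.00224351 0.00149894 0.09660327]
knob [ 0.483  -0.1919  0.1198]
```

View pics/g7.png

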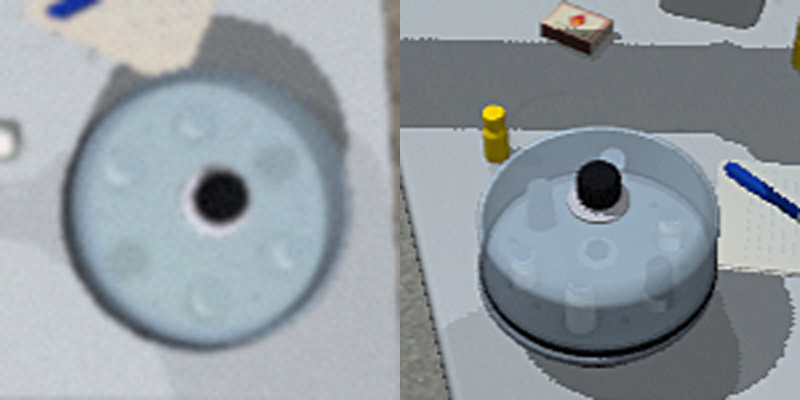

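The lid sits level: the dome plane tilts under 0.2° and its top is at 96.5 mm against 97 mm expected. It is concentric with the rotor, and all six containers show upright through it.

```bash
python3 -c "
from station import manip; print(manip.sign_off())"
```

```text
the job is handed in; nothing more can be done
None
```

The job is handed in: all three containers stand in the wells opposite their twins and the clear lid sits level on the ledge, finished at about 23 s of the 109 s allowed; the judge's verdict was not shown.

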